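# Clear the coffee-ware inspection bench

### The job

Clear the inspection bench: seat the round plug gauge and the stepped block gauge fully home, upright, each in the foam insert with its matching cutout; lay both lids flat side by side on the floor of the grey parts bin, and stand the measuring scoop upright on the floor of the cardboard carton. Set the lids and the scoop down gently, never dropping them, leave the clear coffee dripper standing where it is, and let go of everything.

Things in the scene. Friction and masses are not known exactly. Their poses are not given: they have to be found in the camera images.
- plug_gauge: Steel plug gauge standing upright: a plug 38 mm in diameter and 25 mm high (foot rim bevelled 3 mm) with a coaxial round grip 24 mm in diameter above it, 55 mm high in all, about 0.3 kg. Origin: centre of its underside; z up along its axis. It belongs in foam_round.
- step_gauge: Steel stepped block gauge: a base bar 60 mm (its x) by 24 mm (its y), 20 mm high; on it, centred, a step 42 x 14 mm from 20 to 40 mm height, and a top step 22 x 14 mm from 40 to 50 mm; about 0.3 kg. Grip it across the 14 mm. Origin: centre of its underside; z up. It belongs in foam_slot, either way round.
- lid_large: The larger round plastic lid lying flat: a disc 72 mm in diameter, 6 mm thick, with a coaxial knob 20 mm in diameter from 6 to 34 mm height; about 40 g; clear plastic with a white face. Origin: centre of its underside; z up. It belongs in parts_bin.
- lid_small: The smaller round plastic lid, like the large one but with a disc 54 mm in diameter (same 6 mm thickness, same knob 20 mm in diameter up to 34 mm). Origin: centre of its underside; z up. It belongs in parts_bin.
- scoop: Clear plastic measuring scoop standing upright: a straight round cup 36 mm in outer diameter and 40 mm high (wall 3 mm), with a flat handle 11 mm wide and 4 mm thick at rim height that runs out along its -x to 63 mm from the cup's axis; about 35 g. Origin: centre of the cup's underside; z up. Grip the cup across its y. It belongs in carton.
- foam_round: Fixed grey foam insert in a black frame, 110 x 110 mm, 30 mm high, with one round cutout at its centre: 48 mm in diameter, 18 mm deep (its floor 12 mm above the table), rim bevelled 4 mm. Origin: centre of its underside, on the table; z up.
- foam_slot: Fixed grey foam insert in a black frame, 110 x 110 mm, 30 mm high, with one rectangular cutout at its centre: 70 mm along its x, 34 mm along its y, 18 mm deep (its floor 12 mm above the table), rim bevelled 4 mm. Origin: centre of its underside, on the table; z up.
- parts_bin: Fixed open grey plastic bin, outside 168 mm (its x) by 104 mm (its y), 32 mm high, walls and floor 4 mm thick (inside 160 x 96 mm). Both lids fit side by side along its x. Origin: centre of its underside, on the table; z up.
- carton: Fixed open cardboard carton tray, outside 138 mm (its x) by 128 mm (its y), 50 mm high, walls and floor 4 mm thick (inside 130 x 120 mm). Origin: centre of its underside, on the table; z up.
- dripper: Clear ribbed coffee dripper standing loose at the far side of the bench, not part of the sorting and to be left alone: cone 84 mm in diameter at the rim, flange 96 mm in diameter, 68 mm high. Origin: centre of its underside; z up.

How it is judged:
At the end, for the whole second after the job is handed in: Each gauge in its cutout: centred within 8 mm, upright, under 4 mm off the floor, stepped gauge along the slot. Both lids flat in the bin and the scoop upright in the carton, inside the walls, under 5 mm off the floor. Tilts under 0.12 rad; all released and at rest (x of plug_gauge in the frame of foam_round between -0.008 and 0.008 m and y of plug_gauge in the frame of foam_round between -0.008 and 0.008 m and z of plug_gauge in the frame of foam_round below 0.016 m and angle between each of plug_gauge, step_gauge, lid_large, lid_small, scoop's own z axis and vertical below 0.12 rad and x of step_gauge in the frame of foam_slot between -0.008 and 0.008 m and y of step_gauge in the frame of foam_slot between -0.008 and 0.008 m and z of step_gauge in the frame of foam_slot below 0.016 m and angle between the x axis of step_gauge and the x axis of foam_slot, either way round below 0.3 rad and x of lid_large in the frame of parts_bin between -0.052 and 0.052 m and y of lid_large in the frame of parts_bin between -0.02 and 0.02 m and z of each of lid_large, lid_small in the frame of parts_bin below 0.009 m and x of lid_small in the frame of parts_bin between -0.06 and 0.06 m and y of lid_small in the frame of parts_bin between -0.028 and 0.028 m and x of scoop in the frame of carton between -0.052 and 0.052 m and y of scoop in the frame of carton between -0.048 and 0.048 m and z of scoop in the frame of carton below 0.009 m and linear speed of each of plug_gauge, step_gauge, lid_large, lid_small, scoop below 0.02 m/s); the robot touches nothing.
It fails at once if the coffee dripper is shifted by more than 30 mm or tipped over (distance of dripper from where it was at the start of the episode above 0.03 m or angle between dripper's own z axis and vertical above 0.3 rad).
It fails at once if the large lid is dropped or thrown (faster than 0.8 m/s while not between the fingers: a fall of about 35 mm) (contact force between lid_large and the fingers below 0.02 N and linear speed of lid_large above 0.8 m/s).
It fails at once if the small lid is dropped or thrown (faster than 0.8 m/s while not between the fingers: a fall of about 35 mm) (contact force between lid_small and the fingers below 0.02 N and linear speed of lid_small above 0.8 m/s).
It fails at once if the scoop is dropped or thrown (faster than 0.8 m/s while not between the fingers: a fall of about 35 mm) (contact force between scoop and the fingers below 0.02 N and linear speed of scoop above 0.8 m/s).
It also fails if it takes over 136 s, if anything falls off the work surface, if the arm or the gripper's body presses on something with over 40 N, if the wrist force passes 120 N, or if a joint passes its speed limit or range.

### The arm

A 6-joint arm with a two-finger parallel gripper is mounted at the origin on the work surface. World frame = base frame: x ahead of the robot, y to its left, z up, the work surface at z = 0. Lengths are in m, angles in rad, forces in N, time in s.
With the tool pointing down it reaches from about 0.4 to 0.825 m from the base axis. Payload 7 kg.
Tool frame: the origin (TCP) lies midway between the tips of the shut fingers; the grasp point (between the pads) lies 19 mm behind it (ctrl.grasp_offset is the distance from the TCP to the grasp point, in m); z points along the fingers, y is the direction in which the jaws open and shut (so a half turn about z gives the same grasp; the last joint's range is limited). The gripper opens to 88 mm and grips with 3 to 60 N. Pads are 19 mm wide; open, the fingers measure 130 mm over their backs; the gripper's body (78 mm by 193 mm) begins 47 mm behind the grasp point.
Start: joints at [-0.873, 0.359, 0.012, 0, -1.224, -0.288], TCP at [0.269, -0.619, 0.227] pointing down, gripper open.
Joint ranges: [-3.07, 3.07], [-1.43, 2.12], [-1.02, 1.25], [-3.03, 1.67], [-3.05, -0], [-3.03, 3.03]. Speed limits (rad/s): [2.39, 2.39, 3.01, 3.14, 3.14, 3.14].

### API

Orientations are given as [roll, pitch, yaw] about the fixed x, y, z axes, in that order (R = Rz(yaw) Ry(pitch) Rx(roll)).
In Python, from plant import ctrl gives the robot as it stands. The module is installed in compiled form; this text tells all that it offers.
- The arm moves only by the shell command python3 -m crank 'ROWS' [FORCE]. ROWS is JSON, a list of rows, each a list of 5 numbers: the shift along the tool's x, y, z in m, then the turn about the tool's z in rad, then the finger opening in m, from 0 to 0.0876. In form: [[tx, ty, tz, spin, gripper], ...]. A call has 1 to 5 rows; each row is the pose to reach, as a shift and turn from the pose commanded when the call began, along the tool's axes at that moment; what a row does not reach only later rows make up. A row lasts 1/12 s, in which the tool goes at most 41.7 mm and 7.16 degrees, less where a joint would pass 70% of its speed; a pose out of reach is approached as far as the arm can. A call with a gripper value outside its range is refused whole. The fingers move at their own pace and stop on an object; FORCE is the grip in N (left out, the last holds). Time passes only in rows, so rows that repeat a pose let the fingers close. It gives the time, the measured TCP pose, the force and the opening at its end, in the units of the state.
- ctrl.get_state(): the state, without advancing time (a new reading comes with each control period).
- ctrl.read_camera(name): name is "side" or "top" or "wrist"; returns a dict with "frame" (400x640x3 uint8, blue, green, red), "range_z" (400x640 float32, m along the optical axis (not along the pixel's ray), 0 where there is no reading), "fov_y" (degrees; the focal length in pixels is half the picture's height over the tangent of half this angle, whatever the lens; pixels are square), "cx", "cy" (the principal point, pixels), "R" (3x3) and "t" (3): a world point X has camera coordinates R X + t; the wrist camera has in their place "tool_from_camera" (4x4, takes a point from camera to tool coordinates, whose origin is the TCP and whose axes are the flange's). Camera axes: x right, y down, z forward; pixel columns grow to the right and rows downward; lengths in m; the calibration is good to about 2 mm. A picture is of the moment at which its call begins: read the wrist's pose just before it.
- ctrl.finish_job(): hands the job in, once; it reports no verdict.
Trained networks look in the newest picture that a camera, given by its name, has taken for a name from the list of things; names that differ only in an ending like _2 or _b are one class to them, and where a whole thing is asked for, a point or a joint stands for the part that bears it (a point fixed in the world has none). Each returns a list of dicts, best first, with "score" (0 to 1); they miss things now and then, are a little off and sometimes report something else, mostly with a low value. They report only what shows in the picture. A call takes as long as a camera call.
- ctrl.find_in(thing, camera): "at" ([row, column] as shares, 0 to 1, of the picture: columns of its width, rows of its height, amid what is visible of it).
The state is a dict: "time": time; "joint_pos": joint angles; "qd": joint speeds; "tau": joint torques, N m; "tool_pos": TCP position; "tool_rot": TCP orientation; "contact_force": force on the tool from outside, world axes, zero at the start; "ft_torque": the same for the moment, N m; "opening": opening from 0.0 (shut) to 1.0 (fully open).
Only numpy, scipy, OpenCV 4.12 (cv2) and the standard library are available. Lean on these libraries where they do the work, as an engineer would, in place of code of your own. Each camera call takes 0.05 s, during which the arm holds its last target. There are 200 camera calls.

## Working session

There is one attempt and no reset: what is moved stays moved. The work goes in short steps, Python scripts to look and compute and a shell command to move; the robot and the scene stay as the last step left them, time stands still between calls to the robot, and variables do not carry over. Pictures are saved under pics/ and viewed, about 12 in all and at most 16, crops included, and the job is handed in when it is done.

```bash
mkdir -p pics
cat > h.py <<'E'
from plant import ctrl
import numpy as np, cv2
from scipy.spatial.transform import Rotation as Ro
def pose():
    s=ctrl.get_state(); return Ro.from_euler('xyz',s['tool_rot']).as_matrix(), np.array(s['tool_pos']), s
def cam(n):
    R,p,s=pose(); c=ctrl.read_camera(n); f=200/np.tan(np.radians(c['fov_y'])/2); c['f']=f
    if n=='wrist':
        T=np.array(c['tool_from_camera']); c['M']=R@T[:3,:3]; c['o']=R@T[:3,3]+p
    else:
        c['M']=np.array(c['R']).T; c['o']=-c['M']@np.array(c['t'])
    v,u=np.mgrid[0:400,0:640]; z=c['range_z']
    P=np.stack([(u-c['cx'])/f*z,(v-c['cy'])/f*z,z],-1)@c['M'].T+c['o']
    P[z==0]=np.nan; c['P']=P
    return c
def ray(c,u,v,h):
    d=c['M']@np.array([(u-c['cx'])/c['f'],(v-c['cy'])/c['f'],1]); return c['o']+d*(h-c['o'][2])/d[2]
E
python3 - <<'E'
from h import *
print(ctrl.get_state()['tool_rot'], ctrl.grasp_offset)
for n in ['top','side']:
    c=cam(n); cv2.imwrite(f'pics/{n}0.png',c['frame']); print(n,c['o'],c['M'][:,2])
    for t in 'plug_gauge step_gauge lid_large lid_small scoop foam_round foam_slot parts_bin carton dripper'.split():
        for r in ctrl.find_in(t,n)[:2]:
            v,u=r['at'][0]*400,r['at'][1]*640; print(t,round(r['score'],2),int(u),int(v),np.round(c['P'][int(v),int(u)],3), np.round(ray(c,u,v,.03),3))
E
```

```text
[ 3.13992048e+00 -1.48264500e-04 -2.73186719e+00] 0.0188
top [0.52130463 0.00680136 0.91405646] [ 0.02773479 -0.00105573 -0.99961476]
plug_gauge 0.65 258 256 [0.426 0.163 0.056] [0.423 0.167 0.03 ]
step_gauge 0.54 324 241 [0.456 0.008 0.051] [0.453 0.006 0.03 ]
lid_large 0.68 204 282 [0.365 0.299 0.028] [0.363 0.296 0.03 ]
lid_small 0.56 390 241 [ 0.451 -0.15   0.036] [ 0.449 -0.151  0.03 ]
scoop 0.87 450 287 [ 0.331 -0.299  0.005] [ 0.335 -0.291  0.03 ]
foam_round 0.85 493 212 [ 0.513 -0.41   0.011] [ 0.512 -0.402  0.03 ]
foam_slot 0.79 269 172 [0.627 0.139 0.012] [0.624 0.136 0.03 ]
parts_bin 0.66 173 221 [0.513 0.38  0.005] [0.513 0.368 0.03 ]
carton 0.95 373 168 [ 0.63  -0.119  0.006] [ 0.625 -0.116  0.03 ]
carton 0.29 311 115 [0.767 0.031 0.008] [0.76  0.029 0.03 ]
dripper 0.62 311 116 [0.765 0.031 0.006] [0.758 0.03  0.03 ]
side [0.33011557 0.95067963 0.71157555] [ 0.18122184 -0.8063369  -0.56300928]
plug_gauge 0.86 353 254 [0.425 0.182 0.035] [0.424 0.179 0.03 ]
step_gauge 0.74 354 217 [0.447 0.018 0.024] [0.445 0.028 0.03 ]
step_gauge 0.26 401 167 [ 0.338 -0.267  0.033] [ 0.3
[... 155 characters left out ...]
mall 0.4 295 315 [0.521 0.364 0.004] [0.513 0.387 0.03 ]
scoop 0.54 404 166 [ 0.329 -0.271  0.035] [ 0.325 -0.276  0.03 ]
scoop 0.49 372 310 [0.362 0.321 0.008] [0.361 0.341 0.03 ]
foam_round 0.67 353 150 [ 0.508 -0.365  0.028] [ 0.506 -0.353  0.03 ]
foam_round 0.23 239 204 [0.757 0.065 0.056] [0.771 0.031 0.03 ]
foam_slot 0.96 285 239 [0.602 0.155 0.031] [0.602 0.154 0.03 ]
foam_slot 0.42 402 165 [ 0.336 -0.271  0.038] [ 0.334 -0.283  0.03 ]
parts_bin 0.74 295 314 [0.522 0.362 0.004] [0.513 0.385 0.03 ]
parts_bin 0.58 282 240 [0.609 0.16  0.031] [0.608 0.159 0.03 ]
dripper 0.74 241 204 [0.754 0.059 0.053] [0.765 0.032 0.03 ]
dripper 0.74 401 168 [ 0.338 -0.267  0.029] [ 0.337 -0.266  0.03 ]
```

Run:
```python
import cv2
i=cv2.imread('pics/top0.png')[80:330,130:530]; cv2.imwrite('pics/topc.png',cv2.resize(i,(800,500),interpolation=cv2.INTER_CUBIC))
```

```text
(no output)
```

View pics/topc.png

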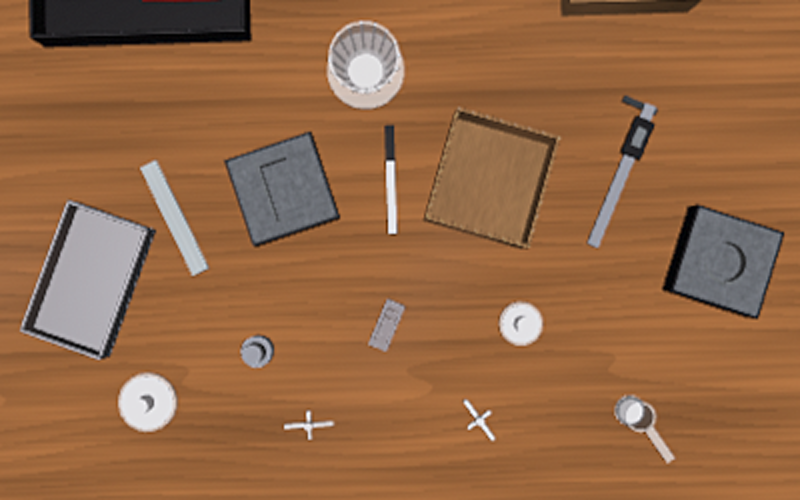

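```bash
cat > m.py <<'E'
from h import *
from scipy.spatial import cKDTree
c=cam('top'); P=c['P'].reshape(-1,3); P=P[~np.isnan(P[:,0])]
print('table z',np.median(P[(abs(P[:,0]-.4)<.03)&(abs(P[:,1])<.3)][:,2]))
def rect(n,x,y,r,lo,hi):
    q=P[(np.hypot(P[:,0]-x,P[:,1]-y)<r)&(P[:,2]>lo)&(P[:,2]<hi)]
    b=cv2.minAreaRect((q[:,:2]*1000).astype(np.float32)); print(n,len(q),'c',np.round(b[0],1),'size',np.round(b[1],1),'ang of size[0]',round(b[2],1),'mean',np.round(q.mean(0)*1000,1))
rect('foam_round',.512,-.402,.09,.022,.04)
rect('foam_slot',.624,.136,.09,.022,.04)
rect('slot floor',.624,.136,.045,.0,.02)
rect('round floor',.512,-.402,.035,.0,.02)
rect('bin',.513,.37,.11,.022,.04)
rect('carton',.627,-.116,.11,.04,.06)
rect('plug top',.425,.165,.04,.045,.07)
rect('step top',.455,.006,.04,.044,.06)
rect('step mid',.455,.006,.04,.032,.06)
rect('step base',.455,.006,.05,.012,.06)
rect('lidL',.363,.296,.05,.003,.02)
rect('lidL knob',.363,.296,.03,.025,.045)
rect('lidS',.450,-.15,.04,.003,.02)
rect('lidS knob',.450,-.15,.025,.025,.045)
rect('scoop',.335,-.29,.09,.03,.05)
rect('scoop all',.335,-.29,.09,.01,.06)
E
python3 m.py
```

```text
table z 0.00017268062666264683
foam_round 1861 c [ 515.7 -402. ] size [112.5 110.1] ang of size[0] 70.5 mean [ 515.9 -401.    29.8]
foam_slot 1685 c [619.8 133.5] size [110.7 110.1] ang of size[0] 17.2 mean [619.4 133.5  29.8]
slot floor 379 c [620.5 134.9] size [68.5 32.8] ang of size[0] 17.0 mean [621.  135.2  12.2]
round floor 281 c [ 515.8 -406.1] size [42.8 42.3] ang of size[0] 41.4 mean [ 515.8 -407.    12.6]
bin 584 c [516.3 373.3] size [105.5 168.1] ang of size[0] 68.5 mean [513.5 375.6  29.8]
carton 460 c [ 623.7 -119.7] size [128.1 138.4] ang of size[0] 72.2 mean [ 625.8 -123.2   48.8]
plug top 89 c [423.6 168.9] size [21.3 22.9] ang of size[0] 86.8 mean [423.8 168.8  54.8]
step top 57 c [450.4  11.1] size [13.9 21.5] ang of size[0] 64.8 mean [450.5  11.   49.9]
step mid 111 c [450.3  11.1] size [14.1 41.9] ang of size[0] 65.1 mean [450.8  11.   45. ]
step base 244 c [450.3  11.1] size [24.  59.6] ang of size[0] 65.2 mean [451.3  11.2  31.3]
lidL 588 c [362.8 300.4] size [79.2 84.7] ang of size[0] 27.5 mean [363.6 306.8   6.7]
lidL knob 68 c [363.  308.3] size [18.5 19. ] ang of size[0] 43.4 mean [363.4 307.8  34.1]
lidS 332 c [ 450.9 -148.7] size [64.7 74.8] ang of size[0] 18.2 mean [ 448.3 -152.6    6.3]
lidS knob 60 c [ 446.7 -154.6] size [19.2 17.2] ang of size[0] 86.1 mean [ 446.9 -154.4   34.5]
scoop 183 c [ 318.9 -300.6] size [80.1 33.6] ang of size[0] 42.1 mean [ 318.6 -296.9   38.9]
scoop all 269 c [ 319.8 -301.2] size [79.6 34.3] ang of size[0] 45.3 mean [ 324.  -293.5   32.9]
```

```bash
cat > plan.py <<'E'
# usage: plan.py "x,y,z,jawdeg" ...  (mm, deg of jaw axis mod 180; 'k' keeps) -> tx ty tz spin per leg, rows needed
from h import *; import sys
R,p,s=pose(); yaw=s['tool_rot'][2]; p=p*1000
print('j',np.round(s['joint_pos'],2),'tcp',np.round(p,1),'jaw',round(np.degrees(yaw)-90,1)%180)
for a in sys.argv[1:]:
    x,y,z,j=a.split(','); t=np.array([float(x),float(y),float(z)])
    d=0 if j=='k' else (float(j)+90-np.degrees(yaw)+90)%180-90
    M=Ro.from_euler('xyz',[np.pi,0,yaw]).as_matrix(); q=M.T@(t-p)
    print(a,'->',np.round(q/1000,4).tolist(),'spin',round(-np.radians(d),3),'rows',int(np.ceil(max(np.linalg.norm(q)/41,abs(d)/7.1))))
    p=t; yaw+=np.radians(d)
E
python3 plan.py 335,-285,160,-53
```

```text
j [-0.87  0.36  0.01 -0.   -1.22 -0.29] tcp [ 268.9 -619.1  226.6] jaw 113.5
335,-285,160,-53 -> [-0.1937, 0.2801, 0.0666] spin -0.236 rows 9
```

```bash
python3 -m crank '[[-0.097,0.140,0.033,-0.236,0.0876],[-0.097,0.140,0.033,-0.236,0.0876],[-0.097,0.140,0.033,-0.236,0.0876],[-0.097,0.140,0.033,-0.236,0.0876],[-0.097,0.140,0.033,-0.236,0.0876]]' 8; python3 plan.py 335,-285,160,-53
```

```text
time: 1.57
tool_pos: [0.3016, -0.447, 0.1926]
tool_rot: [3.139, 0.001, -2.494]
contact_force: [-0.5, 0.3, -1.0]
opening: 1.001
j [-0.61  0.16 -0.33 -0.   -1.07 -0.31] tcp [ 301.6 -447.   192.6] jaw 127.1
335,-285,160,-53 -> [-0.1243, 0.109, 0.0326] spin 0.001 rows 5
```

```bash
python3 -m crank '[[-0.124,0.109,0.033,0,0.0876],[-0.124,0.109,0.033,0,0.0876],[-0.124,0.109,0.033,0,0.0876],[-0.124,0.109,0.033,0,0.0876],[-0.124,0.109,0.033,0,0.0876]]'; python3 -m crank '[[0,0,0,0,0.0876],[0,0,0,0,0.0876]]';  python3 - <<'E'
from h import *
c=cam('wrist'); cv2.imwrite('pics/w1.png',c['frame'])
print(c['o'], pose()[1]); P=c['P'].reshape(-1,3)
q=P[(P[:,2]>.03)&(P[:,2]<.05)&(np.hypot(P[:,0]-.32,P[:,1]+.3)<.1)]
b=cv2.minAreaRect((q[:,:2]*1000).astype(np.float32)); print(len(q),b)
for r in ctrl.find_in('scoop','wrist'): print(r, ray(c,r['at'][1]*640,r['at'][0]*400,.038))
E
```

```text
time: 1.98
tool_pos: [0.3355, -0.2853, 0.1597]
tool_rot: [3.14, 0.001, -2.492]
contact_force: [-0.9, -0.7, 0.4]
opening: 1.005
time: 2.15
tool_pos: [0.3362, -0.2903, 0.1611]
tool_rot: [-3.141, 0.0, -2.494]
contact_force: [-0.2, -0.7, 0.1]
opening: 1.002
[ 0.27940671 -0.33339418  0.31802118] [ 0.33594912 -0.29091141  0.16102131]
1226 ((316.8035888671875, -301.658935546875), (79.51893615722656, 35.039608001708984), 37.90176010131836)
{'at': [0.4467, 0.5194], 'score': 0.91} [ 0.32507169 -0.29237979  0.038     ]
```

View pics/w1.png

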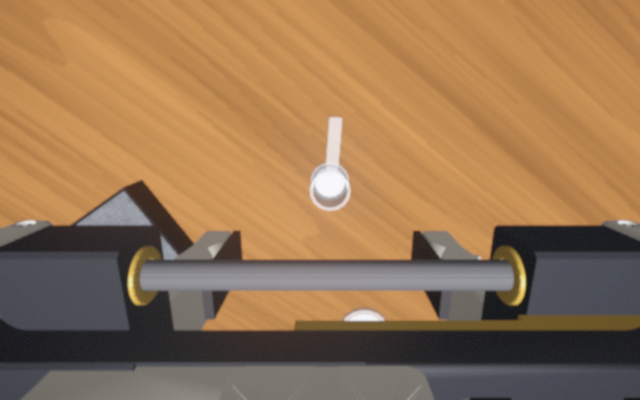

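```bash
python3 - <<'E'
from h import *
c=cam('wrist'); P=c['P'].reshape(-1,3)
print(ctrl.get_state()['time'],pose()[1])
a=ray(c,330,185,.04); e=ray(c,336,119,.04); print(a,e,np.degrees(np.arctan2(*(a-e)[1::-1])),np.linalg.norm(a-e))
q=P[(P[:,2]>.03)&(P[:,2]<.05)&(np.hypot(P[:,0]-.335,P[:,1]+.287)<.03)]
(x,y),r=cv2.minEnclosingCircle((q[:,:2]*1000).astype(np.float32)); print(x,y,r)
E
python3 plan.py 333,-288,11,-50
```

```text
2.3 [ 0.33548068 -0.29137395  0.16072526]
[ 0.32988202 -0.29185186  0.04      ] [ 0.28267218 -0.32141012  0.04      ] 32.05083805275685 0.05569971926966153
329.3724365234375 -290.4308776855469 23.354652404785156
j [-0.27  0.03 -0.57  0.   -0.97 -0.66] tcp [ 335.5 -291.4  160.7] jaw 126.9
333,-288,11,-50 -> [-0.0, 0.0042, 0.1497] spin -0.054 rows 4
```

```bash
python3 -m crank '[[0,0.003,0.04,-0.02,0.075],[0,0.003,0.08,-0.02,0.075],[0,0.003,0.11,-0.02,0.075],[0,0.003,0.11,-0.02,0.075],[0,0.003,0.11,-0.02,0.075]]'
python3 - <<'E'
from h import *
c=cam('top'); cv2.imwrite('pics/t1.png',c['frame'])
E
python3 plan.py 334.5,-288,11,-52
```

```text
time: 2.72
tool_pos: [0.3324, -0.2887, 0.0498]
tool_rot: [3.138, -0.003, -2.478]
contact_force: [0.0, 0.2, 0.6]
opening: 0.855
j [-0.26  0.18 -0.71  0.   -0.68 -0.64] tcp [ 333.9 -289.    51.2] jaw 128.1
334.5,-288,11,-52 -> [-0.0011, 0.0004, 0.0402] spin 0.002 rows 1
```

```bash
python3 -m crank '[[-0.001,0,0.02,0,0.06],[-0.001,0,0.039,0,0.06],[-0.001,0,0.039,0,0.05],[-0.001,0,0.039,0,0.034],[-0.001,0,0.039,0,0.030]]' 8;  python3 -m crank '[[0,0,0,0,0.026],[0,0,0,0,0.026],[0,0,0,0,0.026],[0,0,0,0,0.026]]'; python3 plan.py
```

```text
time: 3.18
tool_pos: [0.3358, -0.288, 0.0134]
tool_rot: [-3.139, 0.001, -2.476]
contact_force: [-1.0, -0.3, -0.3]
opening: 0.541
time: 3.52
tool_pos: [0.3355, -0.2877, 0.0129]
tool_rot: [-3.14, 0.001, -2.475]
contact_force: [-0.7, 1.2, 9.9]
opening: 0.397
j [-0.26  0.25 -0.75  0.   -0.56 -0.65] tcp [ 335.5 -287.7   12.9] jaw 128.2
```

```bash
python3 -m crank '[[0,0,-0.01,0,0.026],[0,0,-0.04,0,0.026],[0,0,-0.08,0,0.026],[0,0,-0.12,0,0.026],[0,0,-0.12,0,0.026]]'; python3 plan.py 627,-110,140,162.2
```

```text
time: 3.93
tool_pos: [0.3384, -0.2892, 0.1393]
tool_rot: [-3.131, 0.005, -2.474]
contact_force: [1.3, -0.9, 0.3]
opening: 0.403
j [-0.26  0.05 -0.61  0.   -0.9  -0.65] tcp [ 338.4 -289.2  139.3] jaw 128.3
627,-110,140,162.2 -> [-0.3376, -0.0379, -0.0007] spin -0.592 rows 9
```

```bash
python3 -m crank '[[-0.03,-0.004,0,-0.118,0.026],[-0.065,-0.008,0,-0.236,0.026],[-0.1,-0.011,0,-0.354,0.026],[-0.135,-0.015,0,-0.472,0.026],[-0.165,-0.019,0,-0.592,0.026]]'; python3 plan.py 627,-110,140,162.2
```

```text
time: 4.35
tool_pos: [0.4777, -0.1991, 0.1324]
tool_rot: [-3.14, 0.0, -1.878]
contact_force: [-0.5, -0.5, -1.1]
opening: 0.402
j [-0.02  0.18 -0.46  0.   -0.92 -0.29] tcp [ 477.7 -199.1  132.4] jaw 162.4
627,-110,140,162.2 -> [-0.13, -0.1154, -0.0076] spin 0.004 rows 5
```

```bash
python3 -m crank '[[-0.03,-0.028,-0.004,0,0.026],[-0.06,-0.056,-0.006,0,0.026],[-0.09,-0.084,-0.006,0,0.026],[-0.118,-0.106,-0.006,0,0.026],[-0.13,-0.115,-0.006,0,0.026]]'; python3 -m crank '[[0,0,0,0,0.026],[0,0,0,0,0.026],[0,0,0,0,0.026]]'; python3 plan.py 627,-110,60,162.2 627,-110,17,162.2
python3 - <<'E'
from h import *
c=cam('side'); cv2.imwrite('pics/s1.png',cv2.resize(c['frame'][60:260,200:460],None,fx=3,fy=3));
E
```

```text
time: 4.77
tool_pos: [0.6289, -0.1097, 0.1376]
tool_rot: [-3.14, 0.0, -1.882]
contact_force: [1.6, -0.2, 0.7]
opening: 0.403
time: 5.02
tool_pos: [0.6245, -0.1124, 0.1375]
tool_rot: [3.141, -0.0, -1.884]
contact_force: [-0.4, 1.0, 0.2]
opening: 0.403
j [ 0.13  0.36 -0.2  -0.   -1.01 -0.44] tcp [ 624.5 -112.4  137.5] jaw 162.1
627,-110,60,162.2 -> [-0.003, -0.0017, 0.0775] spin -0.002 rows 2
627,-110,17,162.2 -> [0.0, -0.0, 0.043] spin -0.0 rows 2
```

View pics/s1.png

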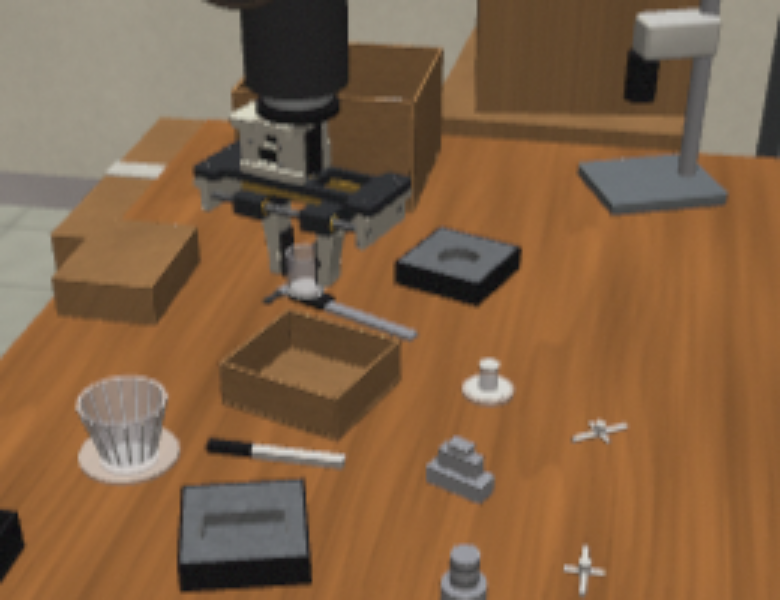

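Side view: the scoop hangs upright between the fingers (about 303,275), well above the carton. Lowering now.

```bash
python3 -m crank '[[-0.003,-0.002,0.03,0,0.026],[-0.003,-0.002,0.06,0,0.026],[-0.003,-0.002,0.085,0,0.026],[-0.003,-0.002,0.1,0,0.026],[-0.003,-0.002,0.1,0,0.026]]'; python3 -m crank '[[0,0,0.01,0,0.026],[0,0,0.018,0,0.026],[0,0,0.018,0,0.026],[0,0,0.018,0,0.026]]'; python3 plan.py 627,-110,17,162.2
```

```text
time: 5.48
tool_pos: [0.6249, -0.1108, 0.0344]
tool_rot: [3.136, -0.002, -1.886]
contact_force: [-1.3, 0.1, -0.0]
opening: 0.4
time: 5.82
tool_pos: [0.6284, -0.11, 0.02]
tool_rot: [-3.141, 0.0, -1.884]
contact_force: [0.1, 0.4, -1.0]
opening: 0.403
j [ 0.13  0.49 -0.3   0.   -0.77 -0.45] tcp [ 628.4 -110.    20. ] jaw 162.1
627,-110,17,162.2 -> [0.0004, 0.0013, 0.003] spin -0.003 rows 1
```

```bash
python3 -m crank '[[0,0,0.0015,0,0.026],[0,0,0.003,0,0.026],[0,0,0.003,0,0.026],[0,0,0.003,0,0.026]]'; python3 -m crank '[[0,0,0,0,0.04],[0,0,0,0,0.046],[0,0,0,0,0.05],[0,0,0,0,0.05],[0,0,0,0,0.05]]'; python3 -m crank '[[0,0,-0.02,0,0.05],[0,0,-0.06,0,0.05],[0,0,-0.1,0,0.05],[0,0,-0.14,0,0.05],[0,0,-0.14,0,0.05]]'; python3 plan.py 447,-154.5,140,70 447,-154.5,11,70
```

```text
time: 6.15
tool_pos: [0.6288, -0.1098, 0.0171]
tool_rot: [-3.141, 0.0, -1.884]
contact_force: [0.6, 0.7, 1.5]
opening: 0.402
time: 6.57
tool_pos: [0.6282, -0.1099, 0.0165]
tool_rot: [3.141, -0.0, -1.884]
contact_force: [-0.1, -0.7, 0.3]
opening: 0.568
time: 6.98
tool_pos: [0.6328, -0.1103, 0.166]
tool_rot: [-3.129, 0.003, -1.882]
contact_force: [1.7, -0.2, 1.1]
opening: 0.568
j [ 0.13  0.34 -0.16  0.   -1.06 -0.45] tcp [ 632.8 -110.3  166. ] jaw 162.2
447,-154.5,140,70 -> [0.099, 0.1633, 0.026] spin -1.533 rows 13
447,-154.5,11,70 -> [0.0, -0.0, 0.129] spin -0.0 rows 4
```

```bash
python3 -m crank '[[0.02,0.034,0.01,0,0.05],[0.042,0.068,0.03,0,0.05],[0.062,0.102,0.05,0,0.05],[0.084,0.136,0.07,0,0.05],[0.099,0.163,0.08,0,0.05]]'; python3 -m crank '[[0,0,0,0,0.05],[0,0,0,0,0.05]]'; python3 plan.py 447,-154.5,60,k  447,-154.5,11,k;  python3 - <<'E'
from h import *
c=cam('top'); P=c['P'].reshape(-1,3)
q=P[(P[:,2]>.03)&(P[:,2]<.06)&(abs(P[:,0]-.625)<.04)&(abs(P[:,1]+.12)<.04)]
print(len(q),cv2.minAreaRect((q[:,:2]*1000).astype(np.float32)),np.median(q[:,2])); cv2.imwrite('pics/t2.png',cv2.resize(c['frame'][120:270,320:520],None,fx=3,fy=3))
E
```

```text
time: 7.4
tool_pos: [0.4409, -0.1542, 0.0755]
tool_rot: [3.141, -0.0, -1.884]
contact_force: [-0.3, -0.1, -0.8]
opening: 0.569
time: 7.57
tool_pos: [0.4402, -0.1543, 0.0762]
tool_rot: [3.14, -0.001, -1.885]
contact_force: [1.6, -0.2, 1.0]
opening: 0.568
j [ 0.09  0.18 -0.63 -0.   -0.76 -0.4 ] tcp [ 440.2 -154.3   76.2] jaw 162.0
447,-154.5,60,k -> [-0.0019, -0.0065, 0.0162] spin -0.0 rows 1
447,-154.5,11,k -> [0.0, -0.0, 0.049] spin -0.0 rows 2
155 ((624.863037109375, -126.13814544677734), (70.76493072509766, 34.394920349121094), 80.50202178955078) 0.0435276346281398
```

View pics/t2.png

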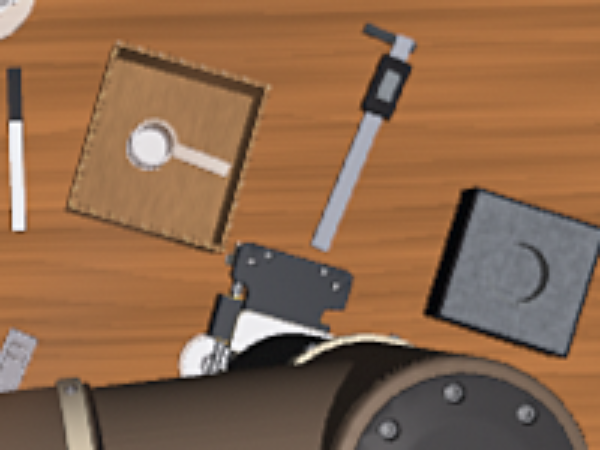

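The scoop stands in the carton (cup at 150,143), handle clear of the wall. Next the small lid.

```bash
python3 -m crank '[[-0.002,-0.006,0.012,0,0.05],[-0.002,-0.006,0.02,0,0.05],[-0.002,-0.006,0.02,0,0.05],[-0.002,-0.006,0.02,0,0.05]]'; python3 plan.py 447,-154.5,11,k
```

```text
time: 7.95
tool_pos: [0.4495, -0.1536, 0.0563]
tool_rot: [3.14, -0.0, -1.884]
contact_force: [0.5, -0.3, 0.3]
opening: 0.575
j [ 0.09  0.22 -0.64  0.   -0.71 -0.4 ] tcp [ 449.5 -153.6   56.3] jaw 162.1
447,-154.5,11,k -> [0.0016, 0.0021, 0.0453] spin -0.0 rows 2
```

Run:
```python
from h import *
c=cam('wrist');P=c['P'].reshape(-1,3)
q=P[(P[:,2]>.027)&(P[:,2]<.042)&(np.hypot(P[:,0]-.447,P[:,1]+.154)<.016)]
print(pose()[1],len(q),cv2.minAreaRect((q[:,:2]*1000).astype(np.float32)) if len(q) else '')
```

```text
[ 0.44956359 -0.15366189  0.05659241] 969 ((446.5758972167969, -156.1241455078125), (20.3953800201416, 19.752573013305664), 66.008056640625)
```

```bash
python3 -m crank '[[0.002,0.002,0.025,0,0.046],[0.002,0.002,0.044,0,0.046],[0.002,0.002,0.044,0,0.04],[0.002,0.002,0.044,0,0.03],[0.002,0.002,0.044,0,0.02]]' 10; python3 -m crank '[[0,0,0,0,0.014],[0,0,0,0,0.012],[0,0,0,0,0.012],[0,0,0,0,0.012]]'; python3 -m crank '[[0,0,-0.01,0,0.012],[0,0,-0.04,0,0.012],[0,0,-0.08,0,0.012],[0,0,-0.12,0,0.012],[0,0,-0.12,0,0.012]]'; python3 plan.py 447,0,140,130 500,200,140,100 551.6,359.4,140,68.5
```

```text
time: 8.42
tool_pos: [0.4475, -0.1551, 0.0136]
tool_rot: [-3.141, 0.0, -1.883]
contact_force: [-0.8, 0.9, 0.9]
opening: 0.366
time: 8.75
tool_pos: [0.4477, -0.155, 0.0137]
tool_rot: [-3.14, 0.001, -1.883]
contact_force: [-0.7, 1.5, 7.2]
opening: 0.223
time: 9.17
tool_pos: [0.4511, -0.1555, 0.1404]
tool_rot: [-3.13, 0.003, -1.882]
contact_force: [2.5, -0.6, -0.4]
opening: 0.223
j [ 0.08  0.1  -0.54  0.   -0.91 -0.4 ] tcp [ 451.1 -155.5  140.4] jaw 162.2
447,0,140,130 -> [-0.1468, 0.0515, 0.0004] spin 0.561 rows 5
500,200,140,100 -> [-0.1692, 0.1191, 0.0] spin 0.524 rows 6
551.6,359.4,140,68.5 -> [-0.0785, 0.148, 0.0] spin 0.55 rows 5
```

```bash
python3 -m crank '[[-0.03,0.01,0,0.112,0.012],[-0.06,0.02,0,0.224,0.012],[-0.09,0.031,0,0.336,0.012],[-0.12,0.042,0,0.448,0.012],[-0.147,0.051,0,0.56,0.012]]'; python3 -m crank '[[-0.034,0.024,0,0.105,0.012],[-0.068,0.048,0,0.21,0.012],[-0.102,0.071,0,0.315,0.012],[-0.136,0.095,0,0.42,0.012],[-0.169,0.119,0,0.524,0.012]]'; python3 plan.py 551.6,359.4,140,68.5
```

```text
time: 9.58
tool_pos: [0.4431, 0.0005, 0.1331]
tool_rot: [-3.142, 0.001, -2.444]
contact_force: [0.7, 0.0, -0.3]
opening: 0.223
time: 10.0
tool_pos: [0.4956, 0.2014, 0.1331]
tool_rot: [3.141, 0.001, -2.967]
contact_force: [0.3, -0.2, 0.3]
opening: 0.224
j [ 0.75  0.21 -0.43 -0.   -0.93 -2.15] tcp [495.6 201.4 133.1] jaw 100.0
551.6,359.4,140,68.5 -> [-0.0826, 0.1459, -0.0069] spin 0.55 rows 5
```

```bash
python3 -m crank '[[-0.02,0.03,0,0,0.012],[-0.04,0.07,0,0,0.012],[-0.06,0.1,0,0,0.012],[-0.078,0.133,0,0,0.012],[-0.083,0.146,0,0,0.012]]'; python3 -m crank '[[0,0,0,0,0.012],[0,0,0,0,0.012]]'; python3 plan.py 551.6,359.4,60,100 551.6,359.4,17,100
```

```text
time: 10.42
tool_pos: [0.5526, 0.3619, 0.1322]
tool_rot: [3.141, 0.001, -2.961]
contact_force: [-0.1, 0.1, -0.8]
opening: 0.222
time: 10.58
tool_pos: [0.5507, 0.3581, 0.1319]
tool_rot: [-3.141, -0.001, -2.962]
contact_force: [-0.6, -1.2, -1.6]
opening: 0.224
j [ 0.87  0.4  -0.15 -0.   -1.02 -2.26] tcp [550.7 358.1 131.9] jaw 100.30000000000001
551.6,359.4,60,100 -> [-0.0011, 0.0011, 0.0719] spin 0.006 rows 2
551.6,359.4,17,100 -> [0.0, -0.0, 0.043] spin -0.0 rows 2
```

```bash
python3 -m crank '[[-0.001,0.001,0.03,0,0.012],[-0.001,0.001,0.06,0,0.012],[-0.001,0.001,0.085,0,0.012],[-0.001,0.001,0.1,0,0.012],[-0.001,0.001,0.1,0,0.012]]'; python3 -m crank '[[0,0,0.006,0,0.012],[0,0,0.011,0,0.012],[0,0,0.011,0,0.012],[0,0,0.011,0,0.012]]'; python3 plan.py 551.6,359.4,17,100
```

```text
time: 11.0
tool_pos: [0.5498, 0.3557, 0.0292]
tool_rot: [-3.138, -0.005, -2.964]
contact_force: [-0.5, -0.9, -0.9]
opening: 0.227
time: 11.33
tool_pos: [0.5523, 0.3589, 0.0226]
tool_rot: [3.141, 0.001, -2.963]
contact_force: [-0.0, -0.2, 0.0]
opening: 0.226
j [ 0.87  0.51 -0.25  0.   -0.8  -2.26] tcp [552.3 358.9  22.6] jaw 100.30000000000001
551.6,359.4,17,100 -> [0.0006, 0.0006, 0.0056] spin 0.004 rows 1
```

```bash
python3 -m crank '[[0,0,0.003,0,0.012],[0,0,0.0055,0,0.012],[0,0,0.0055,0,0.012],[0,0,0.0055,0,0.012]]'; python3 -m crank '[[0,0,0,0,0.022],[0,0,0,0,0.028],[0,0,0,0,0.033],[0,0,0,0,0.033]]'; python3 -m crank '[[0,0,-0.02,0,0.033],[0,0,-0.06,0,0.033],[0,0,-0.1,0,0.033],[0,0,-0.12,0,0.033],[0,0,-0.12,0,0.033]]'; python3 plan.py 363,308,140,100 363,308,60,100 363,308,13,100
```

```text
time: 11.67
tool_pos: [0.5526, 0.3594, 0.0171]
tool_rot: [3.141, 0.002, -2.962]
contact_force: [-0.1, -0.2, 4.7]
opening: 0.22
time: 12.0
tool_pos: [0.5518, 0.3586, 0.0158]
tool_rot: [-3.141, -0.001, -2.963]
contact_force: [0.3, -0.6, 0.6]
opening: 0.363
time: 12.42
tool_pos: [0.5543, 0.3608, 0.1424]
tool_rot: [3.137, 0.008, -2.962]
contact_force: [0.4, 0.7, 0.5]
opening: 0.377
j [ 0.87  0.39 -0.14  0.   -1.03 -2.26] tcp [554.3 360.8 142.4] jaw 100.30000000000001
363,308,140,100 -> [0.1977, -0.0177, 0.0024] spin 0.006 rows 5
363,308,60,100 -> [0.0, -0.0, 0.08] spin -0.0 rows 2
363,308,13,100 -> [0.0, -0.0, 0.047] spin -0.0 rows 2
```

```bash
python3 -m crank '[[0.038,-0.004,0.01,0,0.04],[0.078,-0.007,0.02,0,0.05],[0.118,-0.011,0.03,0,0.05],[0.158,-0.014,0.05,0,0.05],[0.196,-0.018,0.06,0,0.05]]'; python3 -m crank '[[0,0,0,0,0.05],[0,0,0,0,0.05],[0,0,0,0,0.05]]'
python3 - <<'E'
from h import *
c=cam('wrist');P=c['P'].reshape(-1,3)
q=P[(P[:,2]>.027)&(P[:,2]<.042)&(np.hypot(P[:,0]-.363,P[:,1]-.308)<.016)]
print(pose()[1],len(q),cv2.minAreaRect((q[:,:2]*1000).astype(np.float32)) if len(q) else '')
c=cam('top');P=c['P'].reshape(-1,3)
q=P[(P[:,2]>.03)&(P[:,2]<.05)&(np.hypot(P[:,0]-.552,P[:,1]-.359)<.03)]
print('small knob',len(q),cv2.minAreaRect((q[:,:2]*1000).astype(np.float32)) if len(q) else '',np.median(q[:,2]) if len(q) else '')
E
python3 plan.py 363,308,40,100 363,308,13,100
```

```text
time: 12.83
tool_pos: [0.3615, 0.3051, 0.0749]
tool_rot: [-3.141, -0.001, -2.963]
contact_force: [-1.4, 1.6, -0.6]
opening: 0.565
time: 13.08
tool_pos: [0.3633, 0.307, 0.0767]
tool_rot: [3.141, 0.001, -2.961]
contact_force: [0.9, 0.9, 0.8]
opening: 0.57
[0.36380842 0.3073693  0.07681966] 784 ((363.51385498046875, 307.92987060546875), (19.855939865112305, 19.334461212158203), 9.236642837524414)
small knob 66 ((550.1422119140625, 359.25543212890625), (19.035171508789062, 16.9119930267334), 89.11750030517578) 0.038280922222214686
j [ 1.12  0.19 -0.61  0.   -0.76 -2.51] tcp [364.  307.3  76.7] jaw 100.30000000000001
363,308,40,100 -> [0.0009, 0.0008, 0.0367] spin 0.004 rows 1
363,308,13,100 -> [0.0, -0.0, 0.027] spin -0.0 rows 1
```

Small lid sits correctly (top of knob at 38 mm = 4 + 34). Now the large one.

```bash
python3 -m crank '[[0,0,0.03,0,0.048],[0,0,0.055,0,0.046],[0,0,0.063,0,0.04],[0,0,0.063,0,0.03],[0,0,0.063,0,0.02]]' 10; python3 -m crank '[[0,0,0,0,0.014],[0,0,0,0,0.012],[0,0,0,0,0.012],[0,0,0,0,0.012]]'; python3 plan.py; python3 -m crank '[[0,0,-0.01,0,0.012],[0,0,-0.04,0,0.012],[0,0,-0.08,0,0.012],[0,0,-0.12,0,0.012],[0,0,-0.12,0,0.012]]'; python3 plan.py 477,389,140,100
```

```text
time: 13.6
tool_pos: [0.3638, 0.3065, 0.0135]
tool_rot: [-3.141, -0.0, -2.963]
contact_force: [-0.2, 0.3, 0.1]
opening: 0.365
time: 13.93
tool_pos: [0.3638, 0.3073, 0.0145]
tool_rot: [3.14, 0.002, -2.962]
contact_force: [0.5, -0.5, 4.6]
opening: 0.221
j [ 1.12  0.29 -0.68  0.   -0.6  -2.51] tcp [363.8 307.3  14.5] jaw 100.30000000000001
time: 14.35
tool_pos: [0.3657, 0.3099, 0.1412]
tool_rot: [3.133, 0.009, -2.961]
contact_force: [1.3, 1.1, -0.6]
opening: 0.224
j [ 1.12  0.11 -0.54  0.   -0.92 -2.51] tcp [365.7 309.9 141.2] jaw 100.39999999999998
477,389,140,100 -> [-0.1237, 0.0578, 0.0012] spin 0.006 rows 4
```

```bash
python3 -m crank '[[-0.03,0.012,0,0,0.012],[-0.065,0.027,0,0,0.012],[-0.1,0.042,0,0,0.012],[-0.125,0.05,0,0,0.012],[-0.131,0.053,0,0,0.012]]'; python3 -m crank '[[0,0,0,0,0.012],[0,0,0,0,0.012],[0,0,0,0,0.012]]'; python3 plan.py 485.6,385.4,40,100 485.6,385.4,18,100
```

```text
time: 14.77
tool_pos: [0.4858, 0.3837, 0.1331]
tool_rot: [3.141, 0.001, -2.963]
contact_force: [0.1, -0.4, 0.2]
opening: 0.224
time: 15.02
tool_pos: [0.4817, 0.3812, 0.1334]
tool_rot: [-3.141, -0.001, -2.962]
contact_force: [0.3, -0.9, 0.0]
opening: 0.228
j [ 0.99  0.33 -0.25 -0.   -0.99 -2.38] tcp [481.7 381.2 133.4] jaw 100.30000000000001
485.6,385.4,40,100 -> [-0.0046, 0.0035, 0.0934] spin 0.005 rows 3
485.6,385.4,18,100 -> [0.0, -0.0, 0.022] spin -0.0 rows 1
```

```bash
python3 -m crank '[[-0.004,0.003,0.03,0,0.012],[-0.004,0.003,0.06,0,0.012],[-0.004,0.003,0.085,0,0.012],[-0.004,0.003,0.1,0,0.012],[-0.004,0.003,0.1,0,0.012]]'; python3 -m crank '[[0,0,0.006,0,0.012],[0,0,0.01,0,0.012],[0,0,0.01,0,0.012],[0,0,0.01,0,0.012]]'; python3 plan.py 485.6,385.4,18,100
```

```text
time: 15.43
tool_pos: [0.4835, 0.3833, 0.0305]
tool_rot: [-3.138, -0.004, -2.963]
contact_force: [0.2, -0.8, -0.4]
opening: 0.224
time: 15.77
tool_pos: [0.4863, 0.386, 0.0244]
tool_rot: [3.141, 0.001, -2.962]
contact_force: [0.6, 1.3, 0.5]
opening: 0.227
j [ 0.99  0.46 -0.34  0.   -0.76 -2.38] tcp [486.3 386.   24.4] jaw 100.30000000000001
485.6,385.4,18,100 -> [0.0007, -0.0005, 0.0064] spin 0.005 rows 1
```

```bash
python3 -m crank '[[0,0,0.003,0,0.012],[0,0,0.0062,0,0.012],[0,0,0.0062,0,0.012],[0,0,0.0062,0,0.012]]'; python3 -m crank '[[0,0,0,0,0.022],[0,0,0,0,0.028],[0,0,0,0,0.033],[0,0,0,0,0.033]]'; python3 -m crank '[[0,0,-0.02,0,0.033],[0,0,-0.06,0,0.033],[0,0,-0.1,0,0.033],[0,0,-0.14,0,0.033],[0,0,-0.14,0,0.033]]'; python3 plan.py 460,200,150,80 450.3,11,150,65
```

```text
time: 16.1
tool_pos: [0.4865, 0.3862, 0.0178]
tool_rot: [3.141, 0.001, -2.962]
contact_force: [-0.4, 0.9, 2.6]
opening: 0.227
time: 16.43
tool_pos: [0.4859, 0.3853, 0.017]
tool_rot: [-3.141, -0.0, -2.963]
contact_force: [-0.1, -0.8, -0.9]
opening: 0.359
time: 16.85
tool_pos: [0.4892, 0.3886, 0.1662]
tool_rot: [3.135, 0.01, -2.961]
contact_force: [1.5, 1.1, 1.6]
opening: 0.377
j [ 0.98  0.31 -0.2   0.   -1.05 -2.38] tcp [489.2 388.6 166.2] jaw 100.30000000000001
460,200,150,80 -> [0.0626, -0.1803, 0.0162] spin 0.355 rows 5
450.3,11,150,65 -> [-0.0233, -0.1878, -0.0] spin 0.262 rows 5
```

```bash
python3 -m crank '[[0.012,-0.036,0,0.07,0.04],[0.024,-0.072,0,0.14,0.04],[0.037,-0.108,0,0.21,0.04],[0.05,-0.144,0,0.28,0.04],[0.062,-0.18,0,0.355,0.04]]';python3 -m crank '[[-0.005,-0.036,0.01,0.052,0.04],[-0.009,-0.074,0.02,0.104,0.04],[-0.014,-0.112,0.03,0.156,0.04],[-0.019,-0.15,0.04,0.21,0.04],[-0.023,-0.188,0.05,0.262,0.04]]'; python3 -m crank '[[0,0,0,0,0.04],[0,0,0,0,0.04],[0,0,0,0,0.04]]';  python3 - <<'E'
from h import *
c=cam('wrist');P=c['P'].reshape(-1,3)
for lo in (.044,.032,.012):
    q=P[(P[:,2]>lo)&(P[:,2]<.056)&(np.hypot(P[:,0]-.45,P[:,1]-.011)<.045)]
    print(pose()[1],len(q),cv2.minAreaRect((q[:,:2]*1000).astype(np.float32)) if len(q) else '')
c=cam('top');P=c['P'].reshape(-1,3)
for x,y in ((.552,.359),(.486,.386)):
    q=P[(P[:,2]>.025)&(P[:,2]<.05)&(np.hypot(P[:,0]-x,P[:,1]-y)<.02)]
    print('knob',len(q),cv2.minAreaRect((q[:,:2]*1000).astype(np.float32)),np.median(q[:,2]))
    q=P[(P[:,2]>.007)&(P[:,2]<.02)&(np.hypot(P[:,0]-x,P[:,1]-y)<.03)]; print('disc',len(q),np.median(q[:,2]),np.std(q[:,2]))
E
python3 plan.py 450.3,11,60,65 450.3,11,25,65
```

```text
time: 17.27
tool_pos: [0.4562, 0.1956, 0.157]
tool_rot: [-3.141, -0.0, 2.963]
contact_force: [0.9, -0.3, 1.0]
opening: 0.453
time: 17.68
tool_pos: [0.4464, 0.0066, 0.1071]
tool_rot: [3.141, 0.001, 2.702]
contact_force: [0.6, 0.4, -0.6]
opening: 0.458
time: 17.93
tool_pos: [0.4472, 0.0081, 0.1074]
tool_rot: [3.141, 0.0, 2.703]
contact_force: [-0.3, 0.3, 0.3]
opening: 0.456
[0.44740374 0.00879444 0.10753881] 636 ((450.34765625, 10.540218353271484), (13.68905258178711, 22.201065063476562), 64.75569915771484)
[0.44740374 0.00879444 0.10753881] 1138 ((450.5516357421875, 10.439352035522461), (13.78588581085205, 42.33384323120117), 65.04562377929688)
[0.44740374 0.00879444 0.10753881] 2294 ((450.14959716796875, 10.351863861083984), (23.738723754882812, 59.73822784423828), 65.54202270507812)
knob 72 ((550.19677734375, 359.3009338378906), (19.523775100708008, 17.10733985900879), 89.94820404052734) 0.037836771718492646
disc 298 0.01054816052181945 0.0018166778952537154
knob 77 ((485.6084899902344, 386.6333923339844), (19.595748901367188, 19.350780487060547), 55.83343505859375) 0.03804542607136441
disc 382 0.010769714006836129 0.001670564521528327
j [ 0.46  0.1  -0.64  0.   -0.83 -2.47] tcp [447.4   9.2 107.5] jaw 65.0
450.3,11,60,65 -> [-0.0018, 0.0029, 0.0475] spin -0.0 rows 2
450.3,11,25,65 -> [0.0, -0.0, 0.035] spin -0.0 rows 1
```

Both lids lie flat (discs at ~10 mm, knobs at 38 mm). Grasping the step gauge.

```bash
python3 -m crank '[[-0.002,0.002,0.025,0,0.04],[-0.002,0.002,0.05,0,0.04],[-0.002,0.002,0.07,0,0.04],[-0.002,0.002,0.08,0,0.035],[-0.002,0.002,0.08,0,0.03]]' 30; python3 -m crank '[[0,0,0,0,0.02],[0,0,0,0,0.01],[0,0,0,0,0.006],[0,0,0,0,0.006],[0,0,0,0,0.006]]'; python3 plan.py; python3 -m crank '[[0,0,-0.01,0,0.006],[0,0,-0.04,0,0.006],[0,0,-0.08,0,0.006],[0,0,-0.12,0,0.006],[0,0,-0.12,0,0.006]]'; python3 plan.py 620,134,140,107
```

```text
time: 18.45
tool_pos: [0.4484, 0.0099, 0.0253]
tool_rot: [-3.139, -0.002, 2.706]
contact_force: [-1.0, 0.7, -0.5]
opening: 0.376
time: 18.87
tool_pos: [0.4504, 0.0099, 0.0281]
tool_rot: [3.14, 0.001, 2.704]
contact_force: [-2.0, 4.4, 4.2]
opening: 0.158
j [ 0.46  0.23 -0.72 -0.   -0.61 -2.47] tcp [450.4   9.9  28.1] jaw 64.9
time: 19.28
tool_pos: [0.4534, 0.0102, 0.1546]
tool_rot: [3.134, 0.009, 2.705]
contact_force: [2.2, 0.1, -2.4]
opening: 0.154
j [ 0.46  0.05 -0.57  0.   -0.94 -2.47] tcp [453.4  10.2 154.6] jaw 65.0
620,134,140,107 -> [-0.0986, 0.1826, 0.0146] spin -0.733 rows 6
```

```bash
python3 -m crank '[[-0.017,0.03,0,-0.12,0.006],[-0.035,0.065,0,-0.24,0.006],[-0.053,0.1,0,-0.36,0.006],[-0.071,0.135,0,-0.48,0.006],[-0.089,0.165,0,-0.6,0.006]]'; python3 plan.py 620,134,140,107
```

```text
time: 19.7
tool_pos: [0.6013, 0.1223, 0.147]
tool_rot: [3.141, -0.0, -2.974]
contact_force: [0.5, 0.1, -1.8]
opening: 0.154
j [ 0.52  0.32 -0.24 -0.   -1.01 -1.92] tcp [601.3 122.3 147. ] jaw 99.60000000000002
620,134,140,107 -> [-0.0204, 0.0084, 0.007] spin -0.129 rows 2
```

```bash
python3 -m crank '[[-0.01,0.004,0,-0.06,0.006],[-0.02,0.008,0.01,-0.129,0.006],[-0.02,0.008,0.04,-0.129,0.006],[-0.02,0.008,0.065,-0.129,0.006],[-0.02,0.008,0.08,-0.129,0.006]]';  python3 -m crank '[[0,0,0,0,0.006],[0,0,0,0,0.006],[0,0,0,0,0.006]]'
python3 - <<'E'
from h import *
for n in ('wrist','top'):
    c=cam(n); cv2.imwrite(f'pics/{n}_slot.png',c['frame'])
c=cam('side'); cv2.imwrite('pics/s2.png',cv2.resize(c['frame'][150:300,200:400],None,fx=4,fy=4))
E
python3 plan.py 620,134,38,107
```

```text
time: 20.12
tool_pos: [0.6166, 0.1313, 0.0638]
tool_rot: [3.141, -0.004, -2.851]
contact_force: [-0.1, 0.4, -3.2]
opening: 0.157
time: 20.37
tool_pos: [0.6192, 0.1322, 0.0683]
tool_rot: [-3.141, 0.001, -2.85]
contact_force: [-0.9, 0.5, -2.2]
opening: 0.157
j [ 0.52  0.43 -0.28  0.   -0.87 -1.8 ] tcp [619.4 132.4  68.8] jaw 106.69999999999999
620,134,38,107 -> [-0.0011, 0.0013, 0.0308] spin -0.005 rows 1
```

View pics/s2.png

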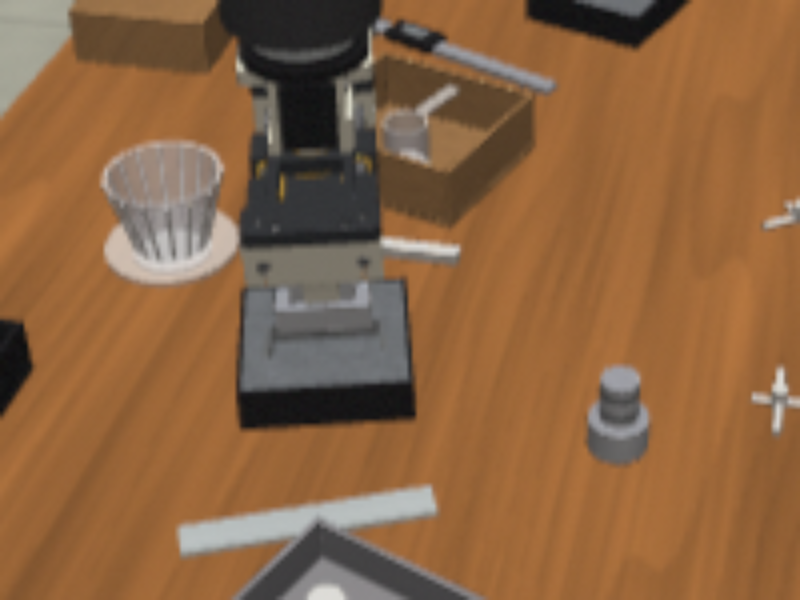

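View pics/wrist_slot.png

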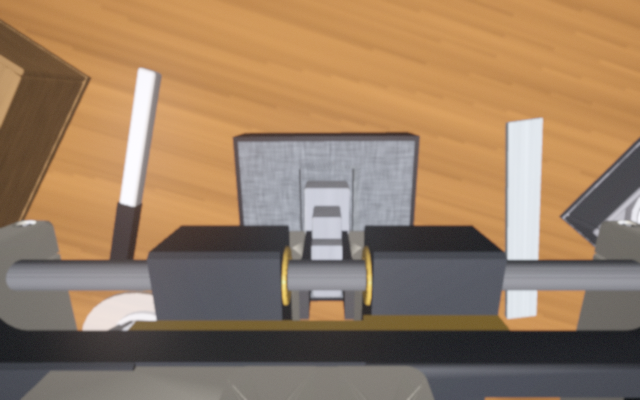

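The gauge hangs upright over the slot and is centred in it: slot edges at columns 300/353, gauge base at 305/350. Lowering.

```bash
python3 -m crank '[[-0.001,0.001,0.01,0,0.006],[-0.001,0.001,0.018,0,0.006],[-0.001,0.001,0.024,0,0.006],[-0.001,0.001,0.028,0,0.006],[-0.001,0.001,0.028,0,0.006]]'; python3 -m crank '[[0,0,0.001,0,0.006],[0,0,0.001,0,0.006]]'; python3 plan.py 620,134,38,107
```

```text
time: 20.93
tool_pos: [0.6189, 0.1333, 0.0397]
tool_rot: [-3.141, -0.001, -2.85]
contact_force: [-4.2, 0.2, 7.8]
opening: 0.159
time: 21.1
tool_pos: [0.6189, 0.1333, 0.0397]
tool_rot: [-3.141, -0.0, -2.85]
contact_force: [-8.2, -1.1, 14.8]
opening: 0.159
j [ 0.52  0.46 -0.3   0.   -0.81 -1.8 ] tcp [618.9 133.3  39.7] jaw 106.69999999999999
620,134,38,107 -> [-0.0012, 0.0004, 0.0017] spin -0.005 rows 1
```

```bash
python3 -m crank '[[0,0,-0.001,0,0.018],[0,0,-0.001,0,0.025],[0,0,-0.001,0,0.03],[0,0,-0.001,0,0.03]]'; python3 -m crank '[[0,0,-0.02,0,0.03],[0,0,-0.06,0,0.03],[0,0,-0.1,0,0.04],[0,0,-0.11,0,0.05],[0,0,-0.11,0,0.05]]'; python3 plan.py 424,169,100,107
```

```text
time: 21.43
tool_pos: [0.6193, 0.1333, 0.0389]
tool_rot: [-3.142, -0.0, -2.85]
contact_force: [-0.3, -0.6, -0.1]
opening: 0.328
time: 21.85
tool_pos: [0.6217, 0.1342, 0.1537]
tool_rot: [3.141, 0.008, -2.85]
contact_force: [0.2, 1.1, -0.1]
opening: 0.512
j [ 0.52  0.34 -0.18  0.   -1.04 -1.8 ] tcp [621.7 134.2 153.7] jaw 106.69999999999999
424,169,100,107 -> [0.1793, 0.0901, 0.0537] spin -0.005 rows 6
```

```bash
python3 -m crank '[[0.034,0.017,0,0,0.05],[0.069,0.035,0.005,0,0.05],[0.104,0.053,0.015,0,0.05],[0.139,0.071,0.025,0,0.05],[0.168,0.085,0.035,0,0.05]]'; python3 -m crank '[[0.008,0.004,0.005,0,0.05],[0.01,0.005,0.01,0,0.05],[0.01,0.005,0.01,0,0.05]]'
python3 - <<'E'
from h import *
c=cam('wrist');P=c['P'].reshape(-1,3)
q=P[(P[:,2]>.048)&(P[:,2]<.062)&(np.hypot(P[:,0]-.424,P[:,1]-.169)<.02)]
print(pose()[1],len(q),cv2.minAreaRect((q[:,:2]*1000).astype(np.float32)) if len(q) else '')
c=cam('top');P=c['P'].reshape(-1,3)
for lo in (.054,.045,.025):
    q=P[(P[:,2]>lo+(.004 if lo==.025 else 0)+.003)&(P[:,2]<.07)&(np.hypot(P[:,0]-.62,P[:,1]-.134)<.03)]
    print(lo,len(q),cv2.minAreaRect((q[:,:2]*1000).astype(np.float32)) if len(q) else '',np.median(q[:,2]) if len(q) else '')
E
python3 plan.py 424,169,60,107 424,169,30,107
```

```text
time: 22.27
tool_pos: [0.4313, 0.166, 0.113]
tool_rot: [-3.142, -0.001, -2.851]
contact_force: [-1.0, 2.2, -0.6]
opening: 0.569
time: 22.52
tool_pos: [0.4224, 0.1685, 0.1034]
tool_rot: [-3.141, -0.001, -2.849]
contact_force: [0.5, -0.4, 0.3]
opening: 0.57
[0.42336272 0.16869768 0.10392631] 1007 ((423.3953552246094, 168.66307067871094), (23.517423629760742, 23.278120040893555), 17.82547950744629)
0.054 58 ((617.8485107421875, 134.01068115234375), (21.34819221496582, 13.648981094360352), 16.879684448242188) 0.061840644367618436
0.045 111 ((617.5625, 133.85336303710938), (41.37765884399414, 13.785577774047852), 16.84303092956543) 0.05897059014387296
0.025 181 ((618.1907958984375, 136.38702392578125), (55.62146759033203, 52.79391098022461), 54.86417770385742) 0.05167949574347197
j [ 0.81  0.12 -0.62  0.   -0.83 -2.09] tcp [423.9 168.8 104.2] jaw 106.69999999999999
424,169,60,107 -> [-0.0002, 0.0002, 0.0442] spin -0.005 rows 2
424,169,30,107 -> [0.0, -0.0, 0.03] spin -0.0 rows 1
```

Step gauge seated: top at 61.8 mm, about 2 mm off centre and 17° along the slot. Now the plug.

```bash
python3 -m crank '[[0,0,0.03,0,0.05],[0,0,0.055,0,0.05],[0,0,0.068,0,0.05],[0,0,0.073,0,0.05],[0,0,0.073,0,0.04]]' 30; python3 -m crank '[[0,0,0,0,0.03],[0,0,0,0,0.02],[0,0,0,0,0.016],[0,0,0,0,0.016],[0,0,0,0,0.016]]'; python3 plan.py; python3 -m crank '[[0,0,-0.01,0,0.016],[0,0,-0.04,0,0.016],[0,0,-0.08,0,0.016],[0,0,-0.12,0,0.016],[0,0,-0.12,0,0.016]]'; python3 plan.py 450,0,150,107 480,-200,150,127 515.8,-404,150,140
```

```text
time: 23.03
tool_pos: [0.4233, 0.1679, 0.0301]
tool_rot: [-3.14, -0.002, -2.852]
contact_force: [-0.2, 0.6, 0.4]
opening: 0.538
time: 23.45
tool_pos: [0.4234, 0.1689, 0.032]
tool_rot: [3.141, 0.002, -2.85]
contact_force: [-0.1, -0.6, 3.7]
opening: 0.258
j [ 0.81  0.23 -0.71  0.   -0.63 -2.09] tcp [423.4 168.9  32. ] jaw 106.69999999999999
time: 23.87
tool_pos: [0.4262, 0.1709, 0.1586]
tool_rot: [3.138, 0.011, -2.849]
contact_force: [0.8, 1.0, -2.4]
opening: 0.257
j [ 0.81  0.05 -0.55  0.   -0.95 -2.09] tcp [426.2 170.9 158.6] jaw 106.80000000000001
450,0,150,107 -> [0.0265, -0.1705, 0.0086] spin -0.004 rows 5
480,-200,150,127 -> [0.0298, -0.2, -0.0] spin -0.349 rows 5
515.8,-404,150,140 -> [0.0942, -0.1845, -0.0] spin -0.227 rows 6
```

```bash
python3 -m crank '[[0.005,-0.034,0,0,0.016],[0.01,-0.068,0,0,0.016],[0.016,-0.102,0,0,0.016],[0.021,-0.136,0,0,0.016],[0.027,-0.17,0,0,0.016]]'; python3 -m crank '[[0.006,-0.04,0,-0.07,0.016],[0.012,-0.08,0,-0.14,0.016],[0.018,-0.12,0,-0.21,0.016],[0.024,-0.16,0,-0.28,0.016],[0.03,-0.198,0,-0.349,0.016]]'; python3 plan.py 515.8,-404,150,127
```

```text
time: 24.28
tool_pos: [0.4453, -0.0035, 0.1512]
tool_rot: [3.141, 0.0, -2.85]
contact_force: [0.8, 0.6, -3.1]
opening: 0.262
time: 24.7
tool_pos: [0.4735, -0.2024, 0.151]
tool_rot: [3.141, 0.0, -2.498]
contact_force: [1.3, 0.5, -2.6]
opening: 0.257
j [-0.02  0.16 -0.44 -0.   -0.97 -0.9 ] tcp [ 473.5 -202.4  151. ] jaw 126.9
515.8,-404,150,127 -> [0.0871, -0.1867, 0.001] spin -0.002 rows 6
```

```bash
python3 -m crank '[[0.015,-0.033,0,0,0.016],[0.03,-0.068,0,0,0.016],[0.046,-0.103,0,0,0.016],[0.06,-0.136,0,0,0.016],[0.075,-0.164,0,0,0.016]]'; python3 -m crank '[[0.008,-0.016,0,0,0.016],[0.012,-0.023,0,0,0.016],[0.012,-0.023,0.03,0,0.016],[0.012,-0.023,0.06,0,0.016],[0.012,-0.023,0.075,0,0.016]]'; python3 -m crank '[[0,0,0,0,0.016],[0,0,0,0,0.016],[0,0,0,0,0.016]]'; python3 plan.py 515.8,-404,44,127;  python3 - <<'E'
from h import *
c=cam('wrist'); cv2.imwrite('pics/w3.png',c['frame'])
E
```

```text
time: 25.12
tool_pos: [0.5117, -0.3789, 0.1504]
tool_rot: [3.141, -0.0, -2.502]
contact_force: [1.1, 0.4, -2.7]
opening: 0.256
time: 25.53
tool_pos: [0.5137, -0.4008, 0.0723]
tool_rot: [3.137, -0.001, -2.503]
contact_force: [-1.1, 0.7, -4.2]
opening: 0.257
time: 25.78
tool_pos: [0.5167, -0.4024, 0.0775]
tool_rot: [-3.14, 0.001, -2.501]
contact_force: [1.2, -0.0, -1.8]
opening: 0.251
j [-0.36  0.45 -0.22  0.   -0.91 -0.57] tcp [ 516.7 -402.4   77.5] jaw 126.69999999999999
515.8,-404,44,127 -> [0.0017, -0.0007, 0.0335] spin -0.005 rows 1
```

View pics/w3.png

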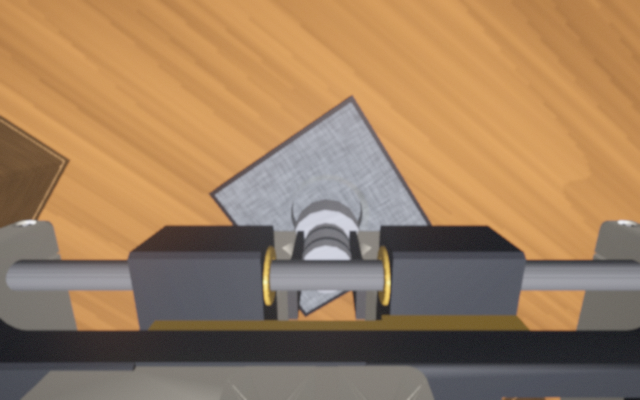

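Plug spans columns 295–358, cutout rim 292–363: centred. Lowering.

```bash
python3 -m crank '[[0.001,0,0.01,0,0.016],[0.001,0,0.02,0,0.016],[0.001,0,0.028,0,0.016],[0.001,0,0.032,0,0.016],[0.001,0,0.033,0,0.016]]'; python3 -m crank '[[0,0,0.001,0,0.016],[0,0,0.001,0,0.016]]'; python3 plan.py 515.8,-404,44,127
```

```text
time: 26.25
tool_pos: [0.5145, -0.4028, 0.0438]
tool_rot: [3.141, -0.001, -2.501]
contact_force: [-5.4, 5.8, 16.2]
opening: 0.262
time: 26.42
tool_pos: [0.5145, -0.4028, 0.0438]
tool_rot: [3.141, -0.001, -2.501]
contact_force: [-5.5, 5.4, 15.1]
opening: 0.255
j [-0.37  0.48 -0.25  0.   -0.84 -0.56] tcp [ 514.5 -402.8   43.8] jaw 126.69999999999999
515.8,-404,44,127 -> [-0.0003, -0.0017, -0.0002] spin -0.005 rows 1
```

Seated (44 = 32 + 12). Release, retreat, and check all.

```bash
python3 -m crank '[[0,0,-0.001,0,0.028],[0,0,-0.001,0,0.036],[0,0,-0.001,0,0.042],[0,0,-0.001,0,0.045]]'; python3 -m crank '[[0,0,-0.02,0,0.045],[0,0,-0.06,0,0.045],[0,0,-0.1,0,0.045],[0,0,-0.14,0,0.045],[0,0,-0.16,0,0.045]]'; python3 -m crank '[[0.03,-0.02,0,0,0.06],[0.06,-0.04,0,0,0.06],[0.09,-0.06,0,0,0.06],[0.12,-0.08,0,0,0.06],[0.14,-0.09,0,0,0.06]]';python3 -m crank '[[0,0,0,0,0.06],[0,0,0,0,0.06],[0,0,0,0,0.06]]'
python3 - <<'E'
from h import *
c=cam('top');P=c['P'].reshape(-1,3); cv2.imwrite('pics/tf.png',cv2.resize(c['frame'][80:330,130:530],(800,500)))
for n,x,y,lo,r in (('plug top',.515,-.403,.05,.02),('step top',.62,.134,.056,.03),('small',.55,.359,.025,.02),('large',.486,.386,.025,.02),('scoop',.627,-.110,.03,.02)):
    q=P[(P[:,2]>lo)&(P[:,2]<.08)&(np.hypot(P[:,0]-x,P[:,1]-y)<r)]
    print(n,len(q),cv2.minAreaRect((q[:,:2]*1000).astype(np.float32)) if len(q) else '',np.median(q[:,2]) if len(q) else '')
for r in ctrl.find_in('dripper','top')[:1]: print(r['at'][1]*640,r['at'][0]*400)
E
```

```text
time: 26.75
tool_pos: [0.5151, -0.4031, 0.0429]
tool_rot: [-3.142, -0.0, -2.501]
contact_force: [0.5, 0.6, -0.5]
opening: 0.478
time: 27.17
tool_pos: [0.5166, -0.4042, 0.2087]
tool_rot: [-3.136, 0.002, -2.501]
contact_force: [1.3, -0.1, 0.1]
opening: 0.514
time: 27.58
tool_pos: [0.4552, -0.5616, 0.2024]
tool_rot: [3.141, -0.001, -2.503]
contact_force: [-0.5, -0.0, 0.4]
opening: 0.685
time: 27.83
tool_pos: [0.4564, -0.5586, 0.2026]
tool_rot: [3.141, -0.0, -2.502]
contact_force: [0.3, -0.2, 0.1]
opening: 0.689
plug top 116 ((514.4973754882812, -399.6676940917969), (23.17064094543457, 22.161497116088867), 62.6505126953125) 0.06692533945695067
step top 60 ((615.52685546875, 133.29490661621094), (25.90894317626953, 13.536056518554688), 16.58636474609375) 0.061562684472004914
small 70 ((550.15966796875, 358.9303894042969), (18.841041564941406, 16.9396915435791), 89.23400115966797) 0.037746066091688124
large 76 ((485.40771484375, 386.7947998046875), (19.712509155273438, 19.45456886291504), 82.2988052368164) 0.03815176797053177
scoop 89 ((627.88818359375, -108.53062438964844), (35.098899841308594, 35.22816467285156), 20.7771053314209) 0.04333745414455248
311.168 114.12
```

View pics/tf.png

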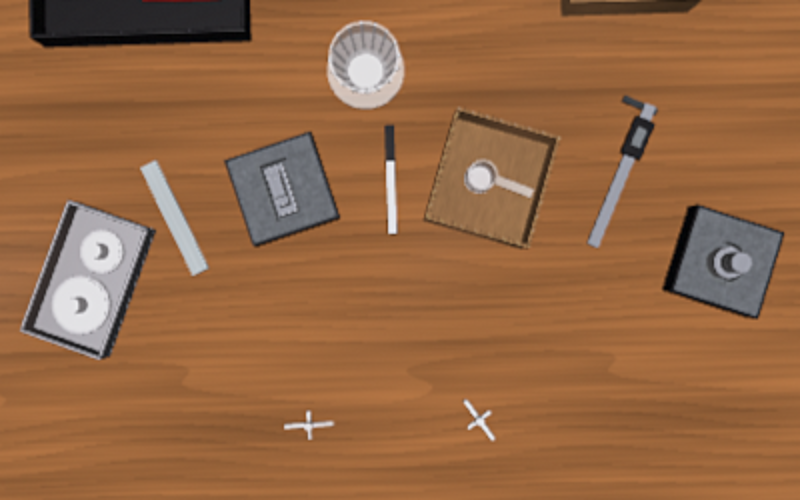

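```bash
python3 -c "
from plant import ctrl
print(ctrl.finish_job())"
```

```text
the job is handed in; nothing more can be done
None
```

I handed the job in at about 28 s on the robot's clock. All five items are placed and released, and the arm is parked clear of everything. `finish_job` gives no verdict, so the results below are my own last check from the top camera.

| Item | Final check |
|---|---|
| Plug gauge | Top at 66.9 mm, 67 expected when fully home; about 2–4 mm off the cutout's centre (limit 8 mm). |
| Step gauge | Top at 61.6 mm, 62 expected; in line with the slot to under 1°; about 2 mm off centre when measured just after release. |
| Both lids | Knob tops at 37.7 and 38.2 mm, 38 expected; lying flat side by side on the bin floor, not touching each other. |
| Scoop | Upright in the carton, about 12 mm off its centre, handle clear of the wall. |
| Coffee dripper | Not touched; it appears in the same place as at the start. |

- **Step gauge disagreement:** the final picture put its top at 4 mm off centre instead of 2 mm. That view's rectangle measured about 26 mm long where the top step is 22 mm, so it probably included a piece of the lower step.
- **Plug gauge spread:** the 2–4 mm range depends on whether I compare it with the foam's outline or with the cutout floor, which is partly hidden from the top camera.

No check failed.

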